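Square up the boomerang frames and take the unmarked spindle's cap off

TASK

We are about to refit the followspot's colour boomerang: lay the loose blue colour frame squarely on top of the pile of two, disc over disc and eye over eye, so the pack will slip onto its spindle in one go, and let go of it. Then undo the knurled brass cap of the spindle clamped in the vise and lift it off; one of the two spindles has a left-hand thread and nobody marked which, so try the cap both ways to find out. Leave the spare spindle in the wooden block and the other parts alone, and finish still holding the cap in the gripper, motionless, at least 5 cm clear above the end of its spindle, so I can slip the pack on.

Things in the scene. Friction and masses are not known exactly. Their poses are not given: they have to be found in the camera images.
- frame_loose_mid (a point): The loose one, alone on the bench. Flat blue colour frame, 8 mm thick, 197 mm long, 120 g: arm 28 mm wide in the middle (straight from x = -27 to +27 mm; it balances there), disc holder 90 mm across centred at x = +70 mm, steel eye (60 mm outside, 42 mm hole) centred at x = -54 mm. This point: middle of the arm, half-way up. x along the arm towards the disc, z up.
- frame_loose_eye (a point): Centre of the steel pivot eye of the loose frame, half-way up its 8 mm thickness; axes as the frame's.
- frame_middle_mid (a point): The upper one of the pile of two. Flat blue colour frame, 8 mm thick, 197 mm long, 120 g: arm 28 mm wide in the middle (straight from x = -27 to +27 mm; it balances there), disc holder 90 mm across centred at x = +70 mm, steel eye (60 mm outside, 42 mm hole) centred at x = -54 mm. This point: middle of the arm, half-way up. x along the arm towards the disc, z up.
- frame_middle_eye (a point): Centre of the steel pivot eye of the middle frame, half-way up its 8 mm thickness; axes as the frame's.
- frame_bottom_mid (a point): The lowest of the pile, on the bench. Flat blue colour frame, 8 mm thick, 197 mm long, 120 g: arm 28 mm wide in the middle (straight from x = -27 to +27 mm; it balances there), disc holder 90 mm across centred at x = +70 mm, steel eye (60 mm outside, 42 mm hole) centred at x = -54 mm. This point: middle of the arm, half-way up. x along the arm towards the disc, z up.
- frame_bottom_eye (a point): Centre of the steel pivot eye of the bottom frame, half-way up its 8 mm thickness; axes as the frame's.
- vise: Small dark cast iron bench vise, bolted down. Origin on the bench under the middle of the jaw gap; x along its screw, away from the T-handle. Jaws 66 mm wide (y), from x = -38 to +44 mm, tops 75 mm above the bench; anvil and foot behind to x = +95 mm, screw and T-handle in front to x = -90 mm, all lower.
- block: Wooden block 90 x 90 x 75 mm, screwed to the bench, that holds the spare spindle. Origin under its centre.
- spindle_a: Steel pivot spindle fixed upright in vise or block (the two change places: look). Origin on its axis under its flange, level with jaw and block tops (75 mm up); yaw means nothing. Flange 54 mm across, 6 mm thick; sleeve 36 mm across to z = 34 mm, where cap_a seats; thread 29 mm across to z = 58 mm. One spindle is right-hand (cap loosens anticlockwise from above), the other left-hand (clockwise); unmarked.
- spindle_b: Second spindle, the same size and look as spindle_a but of the other thread hand; cap_b sits on it. On both the thread is coarse, two-start: loosened, the cap climbs 20 mm per turn and is free to lift after 2.5 rad (8 mm up); tightened, it jams within 0.5 rad (the pads then slip round it). Screwed down it has about 1.5 mm of up-and-down play, so it starts to climb after up to 0.5 rad of loosening.
- cap_a_mid (a point): Round knurled brass cap, 48 mm across, 38 mm high, 360 g, closed flat top with a dark slot across it, screwed down on spindle_a. This point is its centre, half-way up: 19 mm below the top, 53 mm above the spindle's origin while screwed down. z up; x along the slot, turning with the cap.
- cap_b_mid (a point): Round knurled brass cap, 48 mm across, 38 mm high, 360 g, closed flat top with a dark slot across it, screwed down on spindle_b. This point is its centre, half-way up: 19 mm below the top, 53 mm above the spindle's origin while screwed down. z up; x along the slot, turning with the cap.
- socket_mid (a point): Chipped white ceramic lamp socket, upright, 48 mm across, 46 mm high; this point is its centre. Leave alone.
- reflector_mid (a point): Pressed tin reflector, an open bowl 104 mm across and 52 mm high, mouth up; this point is its centre. Leave alone.
- bolt_mid (a point): Brass hanging bolt lying on its side, 78 mm long along its x, head 22 mm wide at -x, centre 9.5 mm above the bench; this point is its middle. Leave alone.
Mind the look-alikes: they are no part of the job. What is shaped like the vise but red is not meant. Leave any green look-alike of the part that bears cap_b_mid alone.

How it is judged (in metres and radians):
On the way:
1. the loose frame lies released and squared on top of the pile of two (horizontal distance between each of frame_loose_eye, frame_middle_eye and frame_bottom_eye below 0.006 m and angle between the x axis of each of frame_loose_mid, frame_middle_mid and the x axis of frame_bottom_mid, either way round below 0.09 rad and z of frame_loose_mid in the frame of frame_bottom_mid between 0.0145 and 0.018 m and z of frame_middle_mid in the frame of frame_bottom_mid between 0.0065 and 0.01 m and height (world z) of frame_bottom_mid below 0.0065 m and angle between frame_bottom_mid's own z axis and vertical below 0.08 rad and contact force between frame_loose and the fingers below 0.1 N and linear speed of frame_loose below 0.02 m/s), for 0.3 s.
At the end, for the whole second after the job is handed in: Three frames in one flat released pile on the bench: eyes within 6 mm, arms parallel within 0.09 rad. The fingers hold the cap of the spindle in the vise (over 1 N, under 0.03 m/s), its centre over 118 mm above the spindle's origin (rim 40 mm above the thread's end) (all of step 1 and ((horizontal distance between spindle_a and vise below 0.03 m and z of cap_a_mid in the frame of spindle_a above 0.118 m and contact force between cap_a and the fingers above 1 N and linear speed of cap_a below 0.03 m/s) or (horizontal distance between spindle_b and vise below 0.03 m and z of cap_b_mid in the frame of spindle_b above 0.118 m and contact force between cap_b and the fingers above 1 N and linear speed of cap_b below 0.03 m/s))); the arm keeps its last pose, push and grip.
It fails at once if the spare spindle's cap is lifted or displaced by more than 6 mm ((horizontal distance between spindle_a and block below 0.03 m and distance of cap_a_mid from where it was at the start of the episode above 0.006 m) or (horizontal distance between spindle_b and block below 0.03 m and distance of cap_b_mid from where it was at the start of the episode above 0.006 m)).
It fails at once if socket, reflector or bolt moved by more than 30 mm (distance of any of socket_mid, reflector_mid, bolt_mid from where it was at the start of the episode above 0.03 m).
It also fails if it takes over 61 s, if anything falls off the work surface, if the arm or the gripper's body presses on something with over 40 N, if the wrist force passes 120 N, or if a joint passes its speed limit or range.

ROBOT

A 6-joint arm with a two-finger parallel gripper is mounted at the origin on the work surface. World frame = base frame: x ahead of the robot, y to its left, z up, the work surface at z = 0. Lengths are in m, angles in degrees, forces in N, time in s.
With the tool pointing down it reaches from about 0.25 to 0.725 m from the base axis. Payload 9.7 kg.
Tool frame: the origin (TCP) lies at the very end of the fingers, on their centre line; the grasp point (between the pads) lies 19 mm behind it; z points along the fingers, y is the line along which they close (so a half turn about z gives the same grasp; the last joint's range is limited). The gripper opens to 85 mm and grips with 20 to 120 N. Pads are 22 mm wide; open, the fingers measure 114 mm over their backs; the gripper's body (76 mm by 85 mm) begins 54 mm behind the grasp point. The pads swing forward as they close: fully open they stand 13 mm farther back than shut.
Start: joints at [71.677, 4.979, 10.078, 95.1, 0, 90], TCP at [0.173, 0.522, 0.231] pointing down, gripper open.
Joint ranges: [-179.16, 179.16], [-48.56, 103.87], [-65.8, 70.77], [-126.05, 130.52], [-82.76, 87.17], [-180, 180]. Speed limits (degrees/s): [127.2, 127.2, 147.25, 180, 180, 180].

INTERFACE

Orientations are given as [roll, pitch, yaw] about the fixed x, y, z axes, in that order (R = Rz(yaw) Ry(pitch) Rx(roll)).
In Python, from workcell import telemetry, optics, workorder gives the robot as it stands.
- The arm moves only by the shell command python3 -m handwheel 'ROWS' [FORCE]. ROWS is JSON, a list of rows, each an object of numbers: "tx", "ty", "tz": the shift along the tool's x, y, z in m; "ax", "ay", "az": the turn, a rotation vector about the tool's x, y, z in degrees; "jaw": the gripper command: -1 is shut, 1 is fully open, values between are in proportion. A call has exactly 10 rows; each row shifts and turns the commanded pose from where the row before left it, along the tool's axes as they then stand; what a row does not reach is not made up. A row lasts 1/8 s, in which the tool goes at most 62.5 mm and 10.7 degrees, less where a joint would pass 70% of its speed; a pose out of reach is approached as far as the arm can. A call is refused whole if a number of a shift passes 0.0625 or a number of a turn 10.7, either way. A call with a gripper value outside its range is refused whole. The fingers move at their own pace and stop on an object; FORCE is the grip in N (left out, the last holds). Time passes only in rows, so rows that do not move let the fingers close, or fill a call up. It gives the time, the measured TCP pose, the force, the opening and the grip force at its end, in the units of the state.
- telemetry.get_obs(): the state, without advancing time (a new reading comes with each control period).
- optics.camera(name): name is "scene" or "top"; returns a dict with "color" (420x560x3 uint8, red, green, blue), "K" (3x3 intrinsics, pixels), "extrinsics" (4x4, takes a point from camera to world coordinates). Camera axes: x right, y down, z forward; pixel columns grow to the right and rows downward; lengths in m; the calibration is good to about 2 mm. A picture is of the moment at which its call begins. There is no depth.
- workorder.job_done(): hands the job in; it is judged then, once.
The state is a dict: "time": time; "q": joint angles; "qd": joint speeds; "joint_efforts": joint torques, N m; "ee_pos": TCP position; "tcp_rot": TCP orientation; "wrist_force": force on the tool from outside, world axes, zero at the start; "torque": the same for the moment, N m; "opening": finger opening in m; "grasp_force": force on a finger pad.
Only numpy, scipy, OpenCV 4.12 (cv2) and the standard library are available. Lean on these libraries where they do the work, as an engineer would, in place of code of your own. Each camera call takes 0.05 s, during which the arm holds its last target. There are 200 camera calls.

## Working session

There is one attempt and no reset: what is moved stays moved. The work goes in short steps, Python scripts to look and compute and a shell command to move; the robot and the scene stay as the last step left them, time stands still between calls to the robot, and variables do not carry over. Pictures are saved under pics/ and viewed, at most 10 in all, crops included, and the job is handed in when it is done.

```bash
mkdir -p pics
cat > h.py <<'E'
import numpy as np, cv2
from workcell import telemetry, optics, workorder
def cam(n):
    d=optics.camera(n); return np.array(d["color"])[:,:,::-1].copy(), np.array(d["K"]), np.array(d["extrinsics"])
def ray(K,E,uv,z):
    d=E[:3,:3]@np.linalg.inv(K)@np.array([uv[0],uv[1],1.]); o=E[:3,3]; return o+d*(z-o[2])/d[2]
def proj(K,E,p):
    c=np.linalg.inv(E)@np.append(p,1); v=K@c[:3]; return v[:2]/v[2]
E
python3 - <<'E'
from h import *
for n in("scene","top"):
    i,K,T=cam(n); cv2.imwrite(f"pics/{n}0.png",i); print(n,K.tolist(),T.round(4).tolist())
print(telemetry.get_obs())
E
```

```text
scene [[480.2415963181098, 0.0, 273.83246043634404], [0.0, 480.2415963181098, 200.57283277145802], [0.0, 0.0, 1.0]] [[-0.0831, 0.675, -0.7332, 1.3688], [0.9963, 0.0708, -0.0477, 0.0645], [0.0197, -0.7344, -0.6784, 0.8558], [0.0, 0.0, 0.0, 1.0]]
top [[511.5187874707081, 0.0, 275.5360074217013], [0.0, 511.5187874707081, 211.63689651363217], [0.0, 0.0, 1.0]] [[-0.006, -0.9971, 0.0757, 0.4694], [-1.0, 0.0064, 0.0054, 0.0207], [-0.0058, -0.0756, -0.9971, 1.4526], [0.0, 0.0, 0.0, 1.0]]
{'time': 0.1, 'q': array([ 7.16774521e+01,  5.00821204e+00,  1.00400046e+01,  9.50971511e+01,
       -6.80137126e-04,  9.00004898e+01]), 'qd': array([ 0.03230108, -0.01865014,  0.06877922,  0.06383672, -0.00464031,
        0.06088538]), 'joint_efforts': array([-3.93370410e-04, -5.21560943e+01,  4.65653980e+01,  1.59832049e-02,
        4.61375441e-05, -5.20693419e-06]), 'ee_pos': array([0.17284757, 0.5219429 , 0.23066047]), 'tcp_rot': array([-1.79934641e+02,  6.80695446e-04,  1.61676963e+02]), 'wrist_force': array([ 0.22256398, -0.42604678,  0.24074444]), 'torque': array([-0.02776526, -0.01046828, -0.02324898]), 'grasp_force': 0.0, 'opening': 0.08503829701989353}
```

View pics/scene0.png

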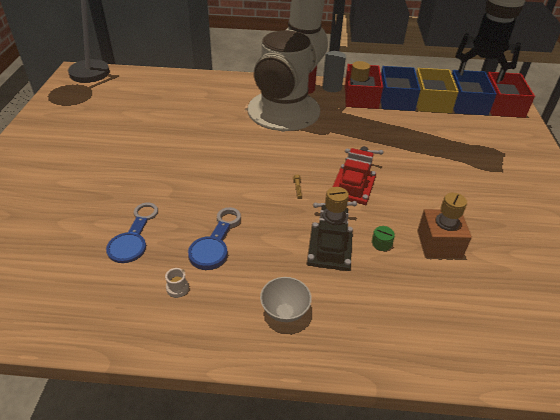

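View pics/top0.png

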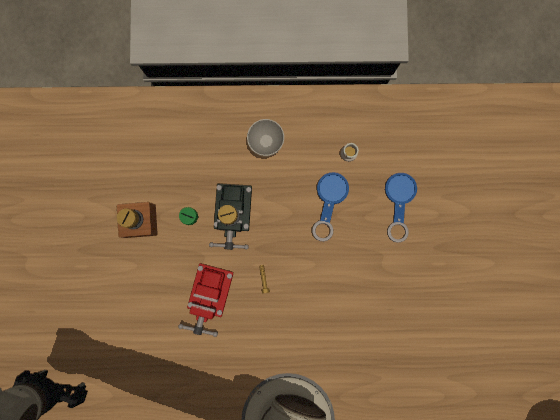

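Scene picture: blue frames at scene discs (127,247) and (208,252), seen in top at (401,188) and (333,188). Black vise with cap is at top (227,214), block with spare cap at (126,218), red vise (decoy) at (210,290), green cap (decoy) at (188,216). The frame that looks thinner is probably the loose one, so I'll measure heights and take an enlarged crop.

```bash
cat >> h.py <<'E'
def tri(a,b):
    # a,b=(K,E,uv): midpoint of two rays
    A=[];B=[]
    M=np.zeros((3,3));v=np.zeros(3)
    for K,E,uv in(a,b):
        d=E[:3,:3]@np.linalg.inv(K)@np.array([uv[0],uv[1],1.]);d/=np.linalg.norm(d);P=np.eye(3)-np.outer(d,d);M+=P;v+=P@E[:3,3]
    return np.linalg.solve(M,v)
def blues(i):
    hsv=cv2.cvtColor(i,cv2.COLOR_BGR2HSV); m=cv2.inRange(hsv,(105,120,40),(125,255,255))
    m[:100]=0
    cs=[c for c in cv2.findContours(m,cv2.RETR_EXTERNAL,cv2.CHAIN_APPROX_NONE)[0] if cv2.contourArea(c)>300]
    return m,cs
E
python3 - <<'E'
from h import *
R={}
for n in("scene","top"):
    i,K,T=cam(n); m,cs=blues(i); R[n]=(K,T,i)
    for c in cs:
        s=np.zeros_like(m); cv2.drawContours(s,[c],-1,255,-1)
        k=cv2.getStructuringElement(cv2.MORPH_ELLIPSE,(17,17)); o=cv2.morphologyEx(s,cv2.MORPH_OPEN,k)
        cc=max(cv2.findContours(o,0,1)[0],key=cv2.contourArea)
        print(n,cv2.boundingRect(c),"disc",cv2.fitEllipse(cc), cv2.contourArea(cc))
s=R["scene"][2]; t=R["top"][2]
a=cv2.resize(s[195:280,95:255],None,fx=4.8,fy=4.8,interpolation=cv2.INTER_CUBIC)[:, :768]
b=cv2.resize(t[165:250,300:430],None,fx=2.2,fy=2.2,interpolation=cv2.INTER_CUBIC)
c=cv2.resize(t[165:250,100:270],None,fx=2.8,fy=2.2,interpolation=cv2.INTER_CUBIC)
w=np.zeros((600,800,3),np.uint8); w[:a.shape[0],:a.shape[1]]=a; w[410:410+b.shape[0],:b.shape[1]]=b; w[410:410+c.shape[0],300:300+c.shape[1]]=c
cv2.imwrite("pics/crop1.png",w)
E
```

```text
scene (189, 222, 40, 44) disc ((207.39857482910156, 250.59451293945312), (27.541515350341797, 37.58901596069336), 79.0714340209961) 810.5
scene (107, 217, 39, 44) disc ((125.59965515136719, 245.9636688232422), (26.038089752197266, 38.49552536010742), 71.42346954345703) 782.5
top (385, 174, 32, 49) disc ((400.6509704589844, 188.33729553222656), (29.541704177856445, 30.470497131347656), 86.93108367919922) 705.0
top (317, 173, 32, 50) disc ((332.3467712402344, 188.21775817871094), (30.127788543701172, 30.612958908081055), 25.37697982788086) 722.0
```

View pics/crop1.png

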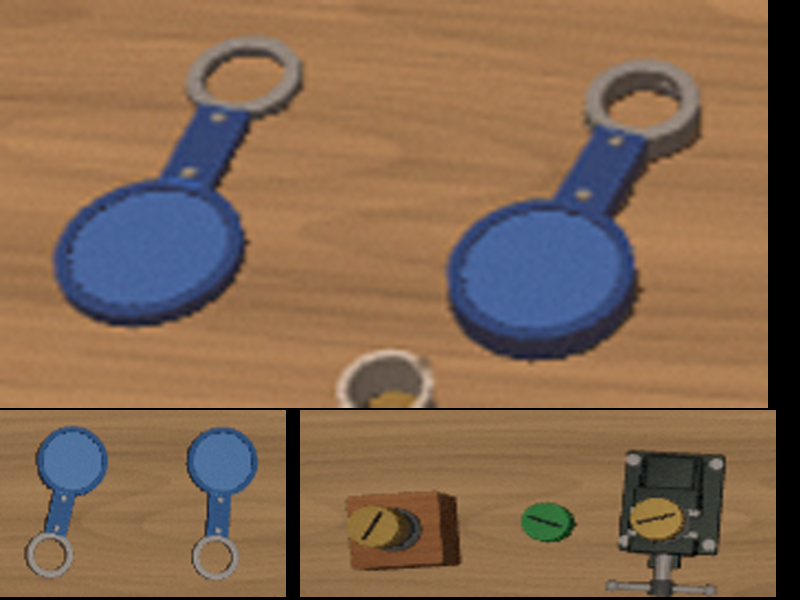

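Crop: the frame at scene (127,247) / top (401,188) is a single thickness, so it is the loose one. The one at scene (208,252) / top (333,188) is double, so it is the pile. The cap to undo is the brass one on the dark vise at top (227,214), not the block (126,218), the green one (188,216) or the red vise (210,290). Now poses.

```bash
cat >> h.py <<'E'
def frames(n, rois, zs, i=None):
    # for every roi: centres of light-blue disc face and of grey eye ring, on the given top plane
    i,K,T=cam(n) if i is None else i; big=cv2.resize(i,None,fx=4,fy=4,interpolation=cv2.INTER_CUBIC); hsv=cv2.cvtColor(big,cv2.COLOR_BGR2HSV)
    blue=cv2.inRange(hsv,(100,100,110),(125,255,255)); grey=cv2.inRange(hsv,(0,0,60),(180,70,255))
    out=[]
    for (u0,v0,u1,v1),z in zip(rois,zs):
        def best(m,k=5):
            s=np.zeros_like(m); s[v0*4:v1*4,u0*4:u1*4]=m[v0*4:v1*4,u0*4:u1*4]
            s=cv2.morphologyEx(s,cv2.MORPH_OPEN,np.ones((k,k)))
            return s,max(cv2.findContours(s,0,1)[0],key=cv2.contourArea)
        _,c=best(blue,25); e=cv2.fitEllipse(cv2.convexHull(c)); D=ray(K,T,((e[0][0]-1.5)/4,(e[0][1]-1.5)/4),z)
        s,c=best(grey,3); e2=cv2.fitEllipse(cv2.convexHull(c)); Ee=ray(K,T,((e2[0][0]-1.5)/4,(e2[0][1]-1.5)/4),z)
        d=D-Ee; L=np.linalg.norm(d); print(n,"disc",D.round(4),"px",np.array(e[0])/4,np.array(e[1])/4,"eye",Ee.round(4),np.array(e2[0])/4,np.array(e2[1])/4,"L",L.round(4),"yaw",np.degrees(np.arctan2(d[1],d[0])).round(2),"mid",(Ee+d*54/124).round(4))
        out.append((D,Ee))
    return out
E
python3 - <<'E'
from h import *
print('loose, pile')
frames("top",[(375,165,420,250),(305,165,355,250)],[.008,.016])
frames("scene",[(100,200,163,268),(183,205,245,272)],[.008,.016])
R={}
for n,rois in(("top",[(212,200,244,228),(112,204,142,232)]),("scene",[(320,182,355,222),(438,188,470,222)])):
    i,K,T=cam(n);big=cv2.resize(i,None,fx=4,fy=4,interpolation=cv2.INTER_CUBIC);hsv=cv2.cvtColor(big,cv2.COLOR_BGR2HSV)
    m=cv2.inRange(hsv,(12,110,110),(30,255,255))
    for u0,v0,u1,v1 in rois:
        s=np.zeros_like(m);s[v0*4:v1*4,u0*4:u1*4]=m[v0*4:v1*4,u0*4:u1*4]
        c=max(cv2.findContours(s,0,1)[0],key=cv2.contourArea);h=cv2.convexHull(c);e=cv2.fitEllipse(h);print(n,np.array(cv2.boundingRect(h))/4,np.array(e[0])/4,np.array(e[1])/4,ray(K,T,np.array(e[0])/4,.147).round(4))
E
```

```text
loose, pile
top disc [ 0.6422 -0.3255  0.008 ] px [400.48468018 189.00775146] [29.00219536 30.70425224] eye [ 0.5218 -0.3157  0.008 ] [398.07052612 231.4627533 ] [21.01853371 22.09214211] L 0.1208 yaw -4.62 mid [ 0.5742 -0.32    0.008 ]
top disc [ 0.6424 -0.1318  0.016 ] px [332.4961853  189.05915833] [29.1228714  30.28540993] eye [ 0.5248 -0.1024  0.016 ] [322.62799072 230.73919678] [21.06830215 21.2115097 ] L 0.1212 yaw -14.03 mid [ 0.576  -0.1152  0.016 ]
scene disc [ 0.6466 -0.3258  0.008 ] px [126.51863861 246.92553711] [24.47935295 35.43075943] eye [ 0.5243 -0.3145  0.008 ] [145.83369446 211.15994263] [16.72927094 24.13296127] L 0.1228 yaw -5.25 mid [ 0.5775 -0.3194  0.008 ]
scene disc [ 0.6489 -0.1314  0.016 ] px [208.33335876 251.71708679] [25.99744415 35.60844803] eye [ 0.5332 -0.1019  0.016 ] [228.66882324 217.49101257] [20.31635284 24.1175499 ] L 0.1194 yaw -14.28 mid [ 0.5836 -0.1147  0.016 ]
top [218.   205.    18.75  18.75] [227.25158691 214.23445129] [18.58374214 18.88262749] [0.5626 0.1514 0.147 ]Traceback (most recent call last):
  File "<stdin>", line 11, in <module>
cv2.error: OpenCV(4.12.0) /io/opencv/modules/imgproc/src/shapedescr.cpp:361: error: (-201:Incorrect size of input array) There should be at least 5 points to fit the ellipse in function 'fitEllipseNoDirect'
```

Loose mid is about (0.576,-0.320) with yaw -5°, and pile mid about (0.577,-0.115) with yaw -14°. The lengths come to 121–123 mm against the expected 124. I'll move over the loose frame now, with tool yaw 175° so the fingers close across the arm.

```bash
cat >> h.py <<'E'
from scipy.spatial.transform import Rotation as Ro
def go(t,yaw):
    o=telemetry.get_obs(); R=Ro.from_euler('xyz',o["tcp_rot"],degrees=True); W=Ro.from_euler('xyz',[180,0,yaw],degrees=True)
    print("t",round(o["time"],2),"pos",o["ee_pos"].round(4),"rot",o["tcp_rot"].round(2),"q6",o["q"][5].round(1),"| shift",(R.inv().apply(np.array(t)-o["ee_pos"])).round(4),"turn",np.degrees((R.inv()*W).as_rotvec()).round(2),"F",o["wrist_force"].round(1),"T",o["torque"].round(2),"open",round(o["opening"],4),"grip",round(o["grasp_force"],1))
E
python3 -m handwheel '[{"tx":-0.0324,"ty":-0.0337,"jaw":1},{"tx":-0.0324,"ty":-0.0337,"jaw":1},{"tx":-0.0324,"ty":-0.0337,"jaw":1},{"tx":-0.0324,"ty":-0.0337,"jaw":1},{"tx":-0.0324,"ty":-0.0337,"jaw":1},{"tx":-0.0324,"ty":-0.0337,"jaw":1},{"tx":-0.0324,"ty":-0.0337,"jaw":1},{"tx":-0.0324,"ty":-0.0337,"jaw":1},{"tx":-0.0324,"ty":-0.0337,"jaw":1},{"tx":-0.0324,"ty":-0.0337,"jaw":1}]' 40
python3 -c "
from h import *
go([.576,-.32,.12],175)"
```

```text
t 0.35 pos [0.1729 0.5221 0.2311] rot [-179.98   -0.    161.68] q6 90.0 | shift [-0.6474 -0.6726  0.1113] turn [ -0.02  -0.   -13.32] F [0.  0.7 0.3] T [ 0.    0.01 -0.06] open 0.0856 grip 0.0$[0]: bad value
```

```bash
python3 -m handwheel '[{"tx":-0.0324,"ty":-0.0337,"tz":0,"ax":0,"ay":0,"az":0,"jaw":1},{"tx":-0.0324,"ty":-0.0337,"tz":0,"ax":0,"ay":0,"az":0,"jaw":1},{"tx":-0.0324,"ty":-0.0337,"tz":0,"ax":0,"ay":0,"az":0,"jaw":1},{"tx":-0.0324,"ty":-0.0337,"tz":0,"ax":0,"ay":0,"az":0,"jaw":1},{"tx":-0.0324,"ty":-0.0337,"tz":0,"ax":0,"ay":0,"az":0,"jaw":1},{"tx":-0.0324,"ty":-0.0337,"tz":0,"ax":0,"ay":0,"az":0,"jaw":1},{"tx":-0.0324,"ty":-0.0337,"tz":0,"ax":0,"ay":0,"az":0,"jaw":1},{"tx":-0.0324,"ty":-0.0337,"tz":0,"ax":0,"ay":0,"az":0,"jaw":1},{"tx":-0.0324,"ty":-0.0337,"tz":0,"ax":0,"ay":0,"az":0,"jaw":1},{"tx":-0.0324,"ty":-0.0337,"tz":0,"ax":0,"ay":0,"az":0,"jaw":1}]' 40
python3 -c "
from h import *
go([.576,-.32,.12],175)"
```

```text
time: 1.6
ee_pos: [0.375, 0.0989, 0.2315]
tcp_rot: [180.0, 0.0, 161.7]
wrist_force: [0.5, -0.0, -0.6]
opening: 0.0857
grasp_force: 0.0
t 1.6 pos [0.375  0.0989 0.2315] rot [1.7997e+02 4.0000e-02 1.6168e+02] q6 33.1 | shift [-0.3224 -0.3345  0.1115] turn [  0.02   0.04 -13.32] F [ 0.5 -0.  -0.6] T [ 0.04 -0.06  0.03] open 0.0857 grip 0.0
```

```bash
python3 -m handwheel '[{"tx":-0.0403,"ty":-0.0418,"tz":0.0139,"ax":0,"ay":0,"az":0,"jaw":1},{"tx":-0.0403,"ty":-0.0418,"tz":0.0139,"ax":0,"ay":0,"az":0,"jaw":1},{"tx":-0.0403,"ty":-0.0418,"tz":0.0139,"ax":0,"ay":0,"az":0,"jaw":1},{"tx":-0.0403,"ty":-0.0418,"tz":0.0139,"ax":0,"ay":0,"az":0,"jaw":1},{"tx":-0.0403,"ty":-0.0418,"tz":0.0139,"ax":0,"ay":0,"az":0,"jaw":1},{"tx":-0.0403,"ty":-0.0418,"tz":0.0139,"ax":0,"ay":0,"az":0,"jaw":1},{"tx":-0.0403,"ty":-0.0418,"tz":0.0139,"ax":0,"ay":0,"az":0,"jaw":1},{"tx":-0.0403,"ty":-0.0418,"tz":0.0139,"ax":0,"ay":0,"az":0,"jaw":1},{"tx":0,"ty":0,"tz":0,"ax":0,"ay":0,"az":-6.66,"jaw":1},{"tx":0,"ty":0,"tz":0,"ax":0,"ay":0,"az":-6.66,"jaw":1}]' 40
python3 - <<'E'
from h import *
go([.576,-.32,.003],175)
i,K,T=cam("scene"); j,K2,T2=cam("top")
w=np.zeros((600,800,3),np.uint8); a=cv2.resize(i[160:290,60:260],(800,520),interpolation=cv2.INTER_CUBIC); w[:520]=a; cv2.imwrite("pics/above.png",w)
E
```

```text
time: 2.85
ee_pos: [0.5753, -0.3192, 0.1187]
tcp_rot: [179.9, -0.1, 175.1]
wrist_force: [-0.4, -0.4, -0.3]
opening: 0.0855
grasp_force: 0.0
t 2.85 pos [ 0.5753 -0.3192  0.1187] rot [ 1.7995e+02 -1.1000e-01  1.7514e+02] q6 -24.2 | shift [-0.001  -0.0008  0.1157] turn [ 0.05 -0.11  0.14] F [-0.4 -0.4 -0.3] T [ 0.04 -0.02 -0.03] open 0.0855 grip 0.0
```

View pics/above.png

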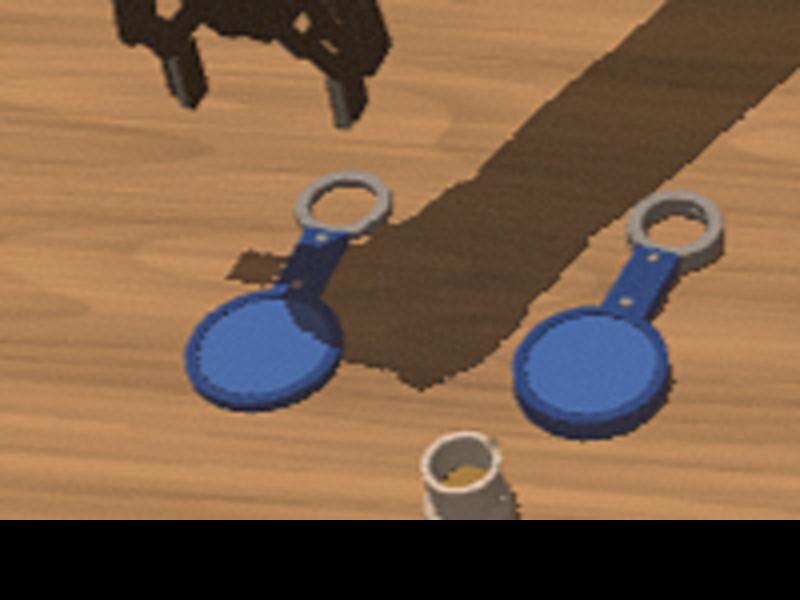

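Picture: the open fingers at crop (185,90)/(345,110) straddle the loose arm, and nothing has been disturbed. Descend and close.

```bash
python3 -m handwheel '[{"tx":-0.001,"ty":-0.0008,"tz":0.023,"ax":0,"ay":0,"az":0,"jaw":0.3},{"tx":0,"ty":0,"tz":0.023,"ax":0,"ay":0,"az":0,"jaw":0.3},{"tx":0,"ty":0,"tz":0.023,"ax":0,"ay":0,"az":0,"jaw":0.3},{"tx":0,"ty":0,"tz":0.023,"ax":0,"ay":0,"az":0,"jaw":0.3},{"tx":0,"ty":0,"tz":0.018,"ax":0,"ay":0,"az":0,"jaw":0.3},{"tx":0,"ty":0,"tz":0.006,"ax":0,"ay":0,"az":0,"jaw":0.2},{"tx":0,"ty":0,"tz":0,"ax":0,"ay":0,"az":0,"jaw":-1},{"tx":0,"ty":0,"tz":0,"ax":0,"ay":0,"az":0,"jaw":-1},{"tx":0,"ty":0,"tz":0,"ax":0,"ay":0,"az":0,"jaw":-1},{"tx":0,"ty":0,"tz":0,"ax":0,"ay":0,"az":0,"jaw":-1}]' 40
python3 -c "
from h import *
go([.576,-.115,.06],165.9)"
```

```text
time: 4.2
ee_pos: [0.5769, -0.3196, 0.005]
tcp_rot: [-180.0, 0.1, 175.0]
wrist_force: [0.0, -0.2, 4.0]
opening: 0.0259
grasp_force: 40.0
t 4.2 pos [ 0.5769 -0.3196  0.005 ] rot [-1.7997e+02  8.0000e-02  1.7499e+02] q6 -24.0 | shift [ 0.0186  0.2037 -0.0551] turn [-0.03  0.08  9.09] F [ 0.  -0.2  4. ] T [0.07 0.01 0.01] open 0.0259 grip 40.0
```

```bash
python3 -m handwheel '[{"tx":0,"ty":0,"tz":-0.01,"ax":0,"ay":0,"az":0,"jaw":-1},{"tx":0,"ty":0,"tz":-0.02,"ax":0,"ay":0,"az":0,"jaw":-1},{"tx":0,"ty":0,"tz":-0.025,"ax":0,"ay":0,"az":0,"jaw":-1},{"tx":0.006,"ty":0.033,"tz":0,"ax":0,"ay":0,"az":3,"jaw":-1},{"tx":0,"ty":0.034,"tz":0,"ax":0,"ay":0,"az":3.1,"jaw":-1},{"tx":0,"ty":0.034,"tz":0,"ax":0,"ay":0,"az":3,"jaw":-1},{"tx":0,"ty":0.034,"tz":0,"ax":0,"ay":0,"az":0,"jaw":-1},{"tx":0,"ty":0.034,"tz":0,"ax":0,"ay":0,"az":0,"jaw":-1},{"tx":0,"ty":0.03,"tz":0,"ax":0,"ay":0,"az":0,"jaw":-1},{"tx":0,"ty":0,"tz":0,"ax":0,"ay":0,"az":0,"jaw":-1}]' 40
python3 - <<'E'
from h import *
go([.576,-.115,.06],165.9)
i,K,T=cam("scene"); j,K2,T2=cam("top")
w=np.zeros((600,800,3),np.uint8); w[:,:400]=cv2.resize(i[180:290,180:260],(400,600)[:1]+(550,),interpolation=cv2.INTER_CUBIC)[:0].shape and 0 or 0
w[:520,:400]=cv2.resize(i[170:274,175:255],(400,520),interpolation=cv2.INTER_CUBIC); w[:520,400:]=cv2.resize(j[160:264,295:375],(400,520),interpolation=cv2.INTER_CUBIC)
cv2.imwrite("pics/carry.png",w)
E
```

```text
time: 5.45
ee_pos: [0.6092, -0.1221, 0.0606]
tcp_rot: [180.0, 0.1, 166.0]
wrist_force: [0.1, -0.3, -1.4]
opening: 0.0253
grasp_force: 39.5
t 5.45 pos [ 0.6092 -0.1221  0.0606] rot [1.7998e+02 7.0000e-02 1.6604e+02] q6 2.6 | shift [ 0.0339 -0.0011  0.0005] turn [0.02 0.07 0.14] F [ 0.1 -0.3 -1.4] T [ 0.01  0.01 -0.06] open 0.0253 grip 39.5
```

View pics/carry.png

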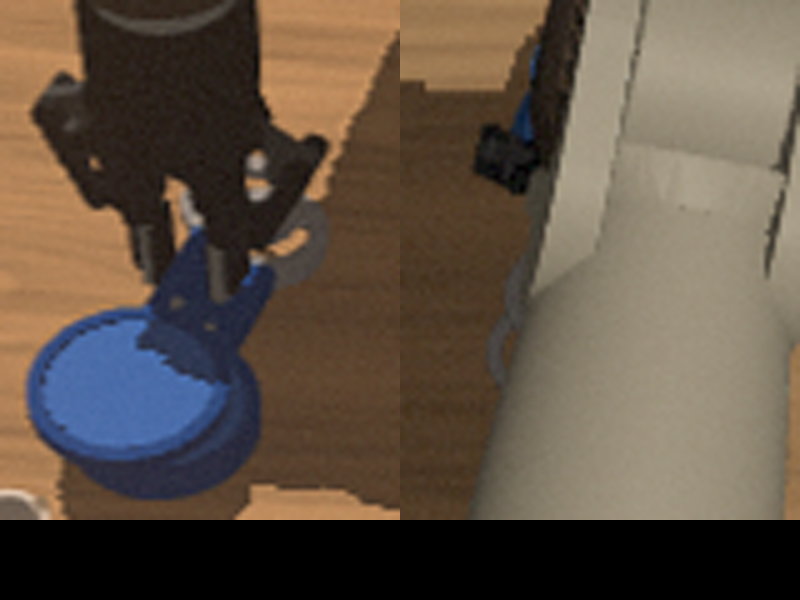

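Picture: the frame is held level, offset about 30 mm along x from the pile, as the pose also says. Correct, and lower to just above the pile.

```bash
python3 -m handwheel '[{"tx":0.01,"ty":0,"tz":0,"ax":0,"ay":0,"az":0,"jaw":-1},{"tx":0.012,"ty":0,"tz":0,"ax":0,"ay":0,"az":0,"jaw":-1},{"tx":0.0087,"ty":0,"tz":0.005,"ax":0,"ay":0,"az":0.1,"jaw":-1},{"tx":0,"ty":0,"tz":0.01,"ax":0,"ay":0,"az":0,"jaw":-1},{"tx":0,"ty":0,"tz":0.01,"ax":0,"ay":0,"az":0,"jaw":-1},{"tx":0,"ty":0,"tz":0.008,"ax":0,"ay":0,"az":0,"jaw":-1},{"tx":0,"ty":0,"tz":0,"ax":0,"ay":0,"az":0,"jaw":-1},{"tx":0,"ty":0,"tz":0,"ax":0,"ay":0,"az":0,"jaw":-1},{"tx":0,"ty":0,"tz":0,"ax":0,"ay":0,"az":0,"jaw":-1},{"tx":0,"ty":0,"tz":0,"ax":0,"ay":0,"az":0,"jaw":-1}]' 40
python3 - <<'E'
from h import *
go([.5794,-.1148,.0215],165.9)
i,K,T=cam("scene")
w=cv2.resize(i[180:280,175:255],(480,600),interpolation=cv2.INTER_CUBIC)
cv2.imwrite("pics/near.png",w)
E
```

```text
time: 6.8
ee_pos: [0.5789, -0.1164, 0.0264]
tcp_rot: [180.0, 0.0, 165.8]
wrist_force: [0.7, 0.2, -0.9]
opening: 0.0261
grasp_force: 39.5
t 6.8 pos [ 0.5789 -0.1164  0.0264] rot [1.800e+02 3.000e-02 1.658e+02] q6 2.8 | shift [-0.0001  0.0017  0.0049] turn [ 0.    0.03 -0.1 ] F [ 0.7  0.2 -0.9] T [-0.    0.02  0.  ] open 0.0261 grip 39.5
```

View pics/near.png

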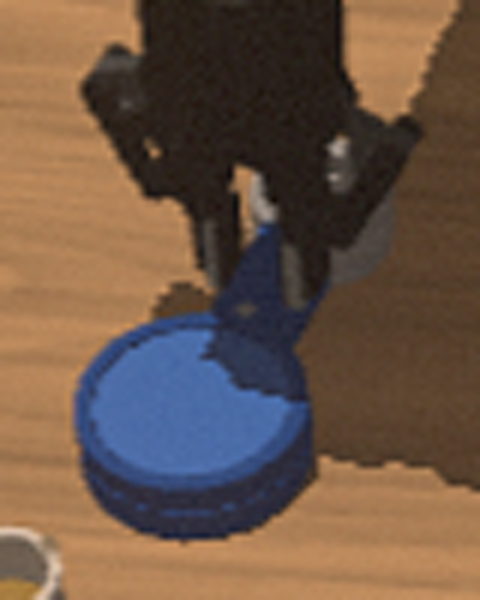

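Picture: the loose disc sits just above the pile, about 1–2 mm to the left (-y), which agrees with the computed ty +1.7 mm. Apply it, set down, release, rise.

```bash
python3 -m handwheel '[{"tx":0,"ty":0.0017,"tz":0,"ax":0,"ay":0,"az":0,"jaw":-1},{"tx":0,"ty":0,"tz":0.003,"ax":0,"ay":0,"az":0,"jaw":-1},{"tx":0,"ty":0,"tz":0.0017,"ax":0,"ay":0,"az":0,"jaw":-1},{"tx":0,"ty":0,"tz":0,"ax":0,"ay":0,"az":0,"jaw":-1},{"tx":0,"ty":0,"tz":0,"ax":0,"ay":0,"az":0,"jaw":0.2},{"tx":0,"ty":0,"tz":0,"ax":0,"ay":0,"az":0,"jaw":0.2},{"tx":0,"ty":0,"tz":0,"ax":0,"ay":0,"az":0,"jaw":0.2},{"tx":0,"ty":0,"tz":-0.02,"ax":0,"ay":0,"az":0,"jaw":0.3},{"tx":0,"ty":0,"tz":-0.05,"ax":0,"ay":0,"az":0,"jaw":1},{"tx":0,"ty":0,"tz":-0.06,"ax":0,"ay":0,"az":0,"jaw":1}]' 40
python3 -c "
from h import *
go([.5638,.1500,.23],165.9)"
```

```text
time: 8.1
ee_pos: [0.5784, -0.1146, 0.1519]
tcp_rot: [-180.0, -0.1, 165.8]
wrist_force: [0.6, -0.2, 0.5]
opening: 0.0854
grasp_force: 0.0
t 8.1 pos [ 0.5784 -0.1146  0.1519] rot [-1.7999e+02 -1.1000e-01  1.6580e+02] q6 3.0 | shift [ 0.0792  0.2529 -0.078 ] turn [-0.01 -0.11 -0.1 ] F [ 0.6 -0.2  0.5] T [-0.02 -0.06  0.  ] open 0.0854 grip 0.0
```

```bash
python3 -m handwheel '[{"tx":0,"ty":0,"tz":-0.039,"ax":0,"ay":0,"az":0,"jaw":1},{"tx":0,"ty":0,"tz":-0.039,"ax":0,"ay":0,"az":0,"jaw":1},{"tx":0.0099,"ty":0.0316,"tz":0,"ax":0,"ay":0,"az":0,"jaw":1},{"tx":0.0099,"ty":0.0316,"tz":0,"ax":0,"ay":0,"az":0,"jaw":1},{"tx":0.0099,"ty":0.0316,"tz":0,"ax":0,"ay":0,"az":0,"jaw":1},{"tx":0.0099,"ty":0.0316,"tz":0,"ax":0,"ay":0,"az":0,"jaw":1},{"tx":0.0099,"ty":0.0316,"tz":0,"ax":0,"ay":0,"az":0,"jaw":1},{"tx":0.0099,"ty":0.0316,"tz":0,"ax":0,"ay":0,"az":0,"jaw":1},{"tx":0.0099,"ty":0.0316,"tz":0,"ax":0,"ay":0,"az":0,"jaw":1},{"tx":0.0099,"ty":0.0316,"tz":0,"ax":0,"ay":0,"az":0,"jaw":1}]' 40
python3 - <<'E'
from h import *
go([.5638,.1500,.109],165.9)
a=cam("top"); b=cam("scene")
try: frames("top",[(305,165,355,250)],[.024],a)
except Exception as e: print(e)
i=b[0];j=a[0]
w=np.zeros((600,800,3),np.uint8); w[:,:400]=cv2.resize(i[190:280,185:245],(400,600),interpolation=cv2.INTER_CUBIC); w[:300,400:]=cv2.resize(j[165:255,290:410],(400,300),interpolation=cv2.INTER_CUBIC);w[300:,400:]=cv2.resize(i[150:270,290:450],(400,300),interpolation=cv2.INTER_CUBIC)
cv2.imwrite("pics/pile.png",w)
E
```

```text
time: 9.35
ee_pos: [0.5642, 0.1509, 0.2295]
tcp_rot: [180.0, 0.0, 165.8]
wrist_force: [0.9, -1.0, -0.9]
opening: 0.0855
grasp_force: 0.0
t 9.35 pos [0.5642 0.1509 0.2295] rot [1.7999e+02 2.0000e-02 1.6580e+02] q6 29.2 | shift [ 0.0002 -0.0009  0.1205] turn [ 0.01  0.02 -0.1 ] F [ 0.9 -1.  -0.9] T [-0.01 -0.01  0.01] open 0.0855 grip 0.0
top disc [ 0.6425 -0.1313  0.024 ] px [332.62683105 188.69572449] [29.05193901 31.00146866] eye [ 0.5244 -0.101   0.024 ] [322.38131714 230.77590942] [21.00599861 21.61842346] L 0.1218 yaw -14.39 mid [ 0.5758 -0.1142  0.024 ]
```

View pics/pile.png

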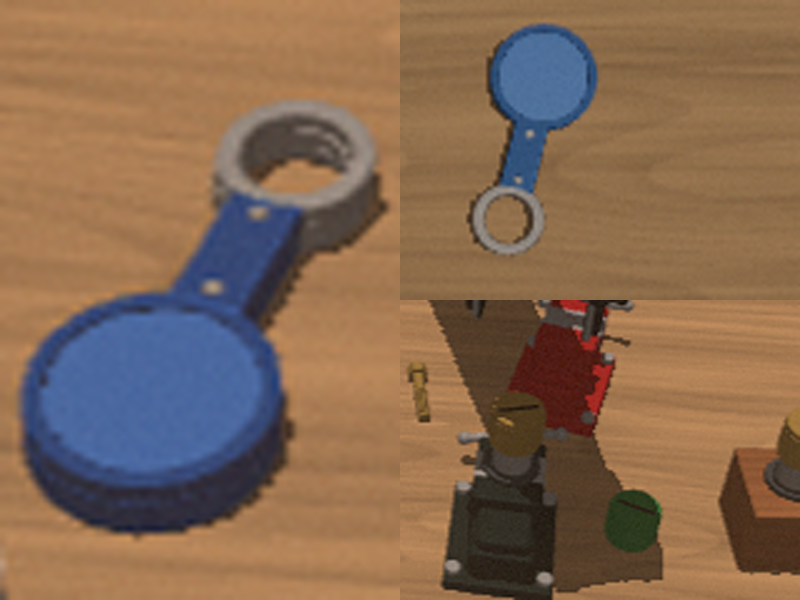

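Picture: three frames squarely stacked. The top-view eye is within 1.5 mm of where the pile's eye was, and yaw is within 0.4°. The vise cap is at scene (337,193), with the gripper above it. Get the cap centre from both views.

Run:
```python
from h import *
for n,rois in(("scene",[(318,180,358,215)]),):
    i,K,T=cam(n);big=cv2.resize(i,None,fx=4,fy=4,interpolation=cv2.INTER_CUBIC);hsv=cv2.cvtColor(big,cv2.COLOR_BGR2HSV)
    m=cv2.inRange(hsv,(10,90,50),(32,255,255))
    for u0,v0,u1,v1 in rois:
        s=np.zeros_like(m);s[v0*4:v1*4,u0*4:u1*4]=m[v0*4:v1*4,u0*4:u1*4]
        s=cv2.morphologyEx(s,cv2.MORPH_OPEN,np.ones((15,15)))
        c=max(cv2.findContours(s,0,1)[0],key=cv2.contourArea);print(np.array(cv2.boundingRect(c))/4)
    for p in [(337.2,193.2)]: print(ray(K,T,p,.147).round(4))
    for P in [(.5626,.1514,.147),(.5386,.1514,.147),(.5866,.1514,.147),(.5626,.1274,.147),(.5626,.1754,.147)]: print(P,proj(K,T,P).round(1))
```

```text
[318.  180.   30.5  33. ]
[0.5641 0.1526 0.147 ]
(0.5626, 0.1514, 0.147) [336.6 192.7]
(0.5386, 0.1514, 0.147) [336.5 185.7]
(0.5866, 0.1514, 0.147) [336.8 200. ]
(0.5626, 0.1274, 0.147) [325.8 192. ]
(0.5626, 0.1754, 0.147) [347.5 193.5]
```

Both views agree on about (0.5635, 0.152). Descend and grip.

```bash
python3 -m handwheel '[{"tx":0.0009,"ty":0.0009,"tz":0.024,"ax":0,"ay":0,"az":0,"jaw":1},{"tx":0,"ty":0,"tz":0.025,"ax":0,"ay":0,"az":0,"jaw":1},{"tx":0,"ty":0,"tz":0.025,"ax":0,"ay":0,"az":0,"jaw":1},{"tx":0,"ty":0,"tz":0.025,"ax":0,"ay":0,"az":0,"jaw":1},{"tx":0,"ty":0,"tz":0.0235,"ax":0,"ay":0,"az":0,"jaw":1},{"tx":0,"ty":0,"tz":0,"ax":0,"ay":0,"az":0,"jaw":0},{"tx":0,"ty":0,"tz":0,"ax":0,"ay":0,"az":0,"jaw":-1},{"tx":0,"ty":0,"tz":0,"ax":0,"ay":0,"az":0,"jaw":-1},{"tx":0,"ty":0,"tz":0,"ax":0,"ay":0,"az":0,"jaw":-1},{"tx":0,"ty":0,"tz":0,"ax":0,"ay":0,"az":0,"jaw":-1}]' 60
python3 -c "
from h import *
go([.5635,.152,.107],165.9)"
```

```text
time: 10.75
ee_pos: [0.5648, 0.1521, 0.1091]
tcp_rot: [179.8, 0.1, 165.8]
wrist_force: [1.0, 6.5, 1.0]
opening: 0.0471
grasp_force: 62.3
t 10.75 pos [0.5648 0.1521 0.1091] rot [1.7979e+02 1.5000e-01 1.6584e+02] q6 29.2 | shift [ 0.0013 -0.0004  0.002 ] turn [ 0.21  0.15 -0.06] F [1.  6.5 1. ] T [ 1.2  -0.21 -0.  ] open 0.0471 grip 62.3
```

```bash
python3 -m handwheel '[{"tx":0,"ty":0.0004,"tz":0,"ax":0,"ay":0,"az":5,"jaw":-1},{"tx":0,"ty":0,"tz":0,"ax":0,"ay":0,"az":5,"jaw":-1},{"tx":0,"ty":0,"tz":0,"ax":0,"ay":0,"az":5,"jaw":-1},{"tx":0,"ty":0,"tz":0,"ax":0,"ay":0,"az":5,"jaw":-1},{"tx":0,"ty":0,"tz":0,"ax":0,"ay":0,"az":5,"jaw":-1},{"tx":0,"ty":0,"tz":0,"ax":0,"ay":0,"az":5,"jaw":-1},{"tx":0,"ty":0,"tz":0,"ax":0,"ay":0,"az":5,"jaw":-1},{"tx":0,"ty":0,"tz":0,"ax":0,"ay":0,"az":0,"jaw":-1},{"tx":0,"ty":0,"tz":0,"ax":0,"ay":0,"az":0,"jaw":-1},{"tx":0,"ty":0,"tz":0,"ax":0,"ay":0,"az":0,"jaw":-1}]' 60
python3 -c "
from h import *
go([.5635,.152,.107],165.9)"
```

```text
time: 12.0
ee_pos: [0.5645, 0.1518, 0.1097]
tcp_rot: [179.8, 0.0, 130.8]
wrist_force: [-2.7, 2.0, 7.3]
opening: 0.0466
grasp_force: 62.7
t 12.0 pos [0.5645 0.1518 0.1097] rot [1.7980e+02 3.0000e-02 1.3082e+02] q6 64.2 | shift [ 0.0008 -0.0006  0.0027] turn [  0.18   0.09 -35.08] F [-2.7  2.   7.3] T [0.48 0.59 0.05] open 0.0466 grip 62.7
```

Clockwise gives almost no torque and the cap pushes the tool up by 0.6 mm, with Fz +7. That looks like climbing. Continue clockwise, rising with the thread.

```bash
python3 -m handwheel '[{"tx":0,"ty":0,"tz":-0.001,"ax":0,"ay":0,"az":10,"jaw":-1},{"tx":0,"ty":0,"tz":-0.00056,"ax":0,"ay":0,"az":10,"jaw":-1},{"tx":0,"ty":0,"tz":-0.00056,"ax":0,"ay":0,"az":10,"jaw":-1},{"tx":0,"ty":0,"tz":-0.00056,"ax":0,"ay":0,"az":10,"jaw":-1},{"tx":0,"ty":0,"tz":-0.00056,"ax":0,"ay":0,"az":10,"jaw":-1},{"tx":0,"ty":0,"tz":-0.00056,"ax":0,"ay":0,"az":10,"jaw":-1},{"tx":0,"ty":0,"tz":-0.00056,"ax":0,"ay":0,"az":10,"jaw":-1},{"tx":0,"ty":0,"tz":-0.00056,"ax":0,"ay":0,"az":10,"jaw":-1},{"tx":0,"ty":0,"tz":-0.00056,"ax":0,"ay":0,"az":10,"jaw":-1},{"tx":0,"ty":0,"tz":0,"ax":0,"ay":0,"az":0,"jaw":-1}]' 60
python3 - <<'E'
from h import *
go([.5635,.152,.107],165.9)
i,K,T=cam("scene"); cv2.imwrite("pics/turn.png",cv2.resize(i[150:250,290:420],(780,600),interpolation=cv2.INTER_CUBIC))
E
```

```text
time: 13.25
ee_pos: [0.5631, 0.1519, 0.1147]
tcp_rot: [-179.9, -0.1, 40.7]
wrist_force: [-9.1, 1.9, 7.8]
opening: 0.0467
grasp_force: 62.9
t 13.25 pos [0.5631 0.1519 0.1147] rot [-1.7991e+02 -7.0000e-02  4.0690e+01] q6 154.4 | shift [0.0004 0.0002 0.0077] turn [ 3.0000e-02 -1.4000e-01 -1.2521e+02] F [-9.1  1.9  7.8] T [ 0.71  1.95 -0.01] open 0.0467 grip 62.9
```

View pics/turn.png

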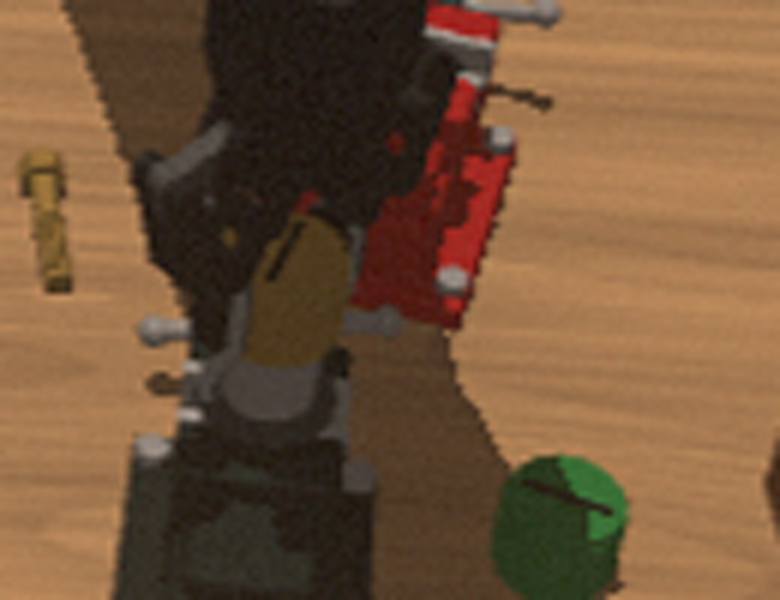

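Picture: the cap's slot has swung from near level to steep (crop (290,250)), which matches 125° clockwise, and it is climbing. This thread is left-hand. Turn 22° more, then a small lift test.

```bash
python3 -m handwheel '[{"tx":0,"ty":0,"tz":-0.00056,"ax":0,"ay":0,"az":10,"jaw":-1},{"tx":0,"ty":0,"tz":-0.0006,"ax":0,"ay":0,"az":12e0,"jaw":-1},{"tx":0,"ty":0,"tz":0,"ax":0,"ay":0,"az":0,"jaw":-1},{"tx":0,"ty":0,"tz":0,"ax":0,"ay":0,"az":0,"jaw":-1},{"tx":0,"ty":0,"tz":0,"ax":0,"ay":0,"az":0,"jaw":-1},{"tx":0,"ty":0,"tz":0,"ax":0,"ay":0,"az":0,"jaw":-1},{"tx":0,"ty":0,"tz":0,"ax":0,"ay":0,"az":0,"jaw":-1},{"tx":0,"ty":0,"tz":0,"ax":0,"ay":0,"az":0,"jaw":-1},{"tx":0,"ty":0,"tz":0,"ax":0,"ay":0,"az":0,"jaw":-1},{"tx":0,"ty":0,"tz":0,"ax":0,"ay":0,"az":0,"jaw":-1}]' 60
python3 -m handwheel '[{"tx":0,"ty":0,"tz":-0.00056,"ax":0,"ay":0,"az":10,"jaw":-1},{"tx":0,"ty":0,"tz":-0.0006,"ax":0,"ay":0,"az":10,"jaw":-1},{"tx":0,"ty":0,"tz":-0.0002,"ax":0,"ay":0,"az":2,"jaw":-1},{"tx":0,"ty":0,"tz":0,"ax":0,"ay":0,"az":0,"jaw":-1},{"tx":0,"ty":0,"tz":-0.001,"ax":0,"ay":0,"az":0,"jaw":-1},{"tx":0,"ty":0,"tz":-0.001,"ax":0,"ay":0,"az":0,"jaw":-1},{"tx":0,"ty":0,"tz":-0.001,"ax":0,"ay":0,"az":0,"jaw":-1},{"tx":0,"ty":0,"tz":0,"ax":0,"ay":0,"az":0,"jaw":-1},{"tx":0,"ty":0,"tz":0,"ax":0,"ay":0,"az":0,"jaw":-1},{"tx":0,"ty":0,"tz":0,"ax":0,"ay":0,"az":0,"jaw":-1}]' 60
python3 -c "
from h import *
go([.5635,.152,.107],165.9)"
```

```text
time: 14.55
ee_pos: [0.5623, 0.1521, 0.1166]
tcp_rot: [-179.8, 0.2, 18.9]
wrist_force: [-7.1, 5.6, -5.7]
opening: 0.0464
grasp_force: 62.6
t 14.55 pos [0.5623 0.1521 0.1166] rot [-1.7985e+02  1.5000e-01  1.8860e+01] q6 176.2 | shift [0.0011 0.0005 0.0096] turn [-2.5000e-01 -1.4000e-01 -1.4704e+02] F [-7.1  5.6 -5.7] T [1.08 1.38 0.03] open 0.0464 grip 62.6out of range: a turn must lie within [-10.7, 10.7]
```

Still engaged (Fz swung to -6), and q6 is near its end. Regrip about 86° back and continue clockwise.

```bash
python3 -m handwheel '[{"tx":0,"ty":0,"tz":0.002,"ax":0,"ay":0,"az":0,"jaw":-1},{"tx":0,"ty":0,"tz":0,"ax":0,"ay":0,"az":0,"jaw":0.6},{"tx":0,"ty":0,"tz":0,"ax":0,"ay":0,"az":0,"jaw":0.6},{"tx":0,"ty":0,"tz":0,"ax":0,"ay":0,"az":-10,"jaw":0.6},{"tx":0,"ty":0,"tz":0,"ax":0,"ay":0,"az":-10.7,"jaw":0.6},{"tx":0,"ty":0,"tz":0,"ax":0,"ay":0,"az":-10.7,"jaw":0.6},{"tx":0,"ty":0,"tz":0,"ax":0,"ay":0,"az":-10.7,"jaw":0.6},{"tx":0,"ty":0,"tz":0,"ax":0,"ay":0,"az":-10.7,"jaw":0.6},{"tx":0,"ty":0,"tz":0,"ax":0,"ay":0,"az":-10.7,"jaw":0.6},{"tx":0,"ty":0,"tz":0,"ax":0,"ay":0,"az":-10.7,"jaw":0.6}]' 60
python3 -c "
from h import *
go([.5635,.152,.1145],94)"
```

```text
time: 15.8
ee_pos: [0.5642, 0.1511, 0.1153]
tcp_rot: [179.9, 0.0, 93.3]
wrist_force: [0.8, 0.1, -0.4]
opening: 0.0684
grasp_force: 0.0
t 15.8 pos [0.5642 0.1511 0.1153] rot [179.94   0.    93.33] q6 101.7 | shift [ 0.001  -0.0007  0.0008] turn [ 0.06  0.   -0.67] F [ 0.8  0.1 -0.4] T [ 0.01 -0.02  0.02] open 0.0684 grip 0.0
```

```bash
python3 -m handwheel '[{"tx":0.001,"ty":-0.0007,"tz":0,"ax":0,"ay":0,"az":0,"jaw":-1},{"tx":0,"ty":0,"tz":0,"ax":0,"ay":0,"az":0,"jaw":-1},{"tx":0,"ty":0,"tz":0,"ax":0,"ay":0,"az":0,"jaw":-1},{"tx":0,"ty":0,"tz":0,"ax":0,"ay":0,"az":0,"jaw":-1},{"tx":0,"ty":0,"tz":-0.0006,"ax":0,"ay":0,"az":10,"jaw":-1},{"tx":0,"ty":0,"tz":-0.0006,"ax":0,"ay":0,"az":10,"jaw":-1},{"tx":0,"ty":0,"tz":-0.0006,"ax":0,"ay":0,"az":10,"jaw":-1},{"tx":0,"ty":0,"tz":-0.0006,"ax":0,"ay":0,"az":10,"jaw":-1},{"tx":0,"ty":0,"tz":-0.0006,"ax":0,"ay":0,"az":10,"jaw":-1},{"tx":0,"ty":0,"tz":-0.0006,"ax":0,"ay":0,"az":10,"jaw":-1}]' 60
python3 -c "
from h import *
go([.5635,.152,.1145],94)"
```

```text
time: 17.05
ee_pos: [0.5629, 0.1526, 0.1187]
tcp_rot: [-180.0, -0.0, 32.6]
wrist_force: [-3.0, 1.3, 4.0]
opening: 0.0468
grasp_force: 61.1
t 17.05 pos [0.5629 0.1526 0.1187] rot [-1.7996e+02 -2.0000e-02  3.2600e+01] q6 162.5 | shift [0.0002 0.0008 0.0042] turn [-2.00e-02 -4.00e-02 -6.14e+01] F [-3.   1.3  4. ] T [0.36 0.38 0.06] open 0.0468 grip 61.1
```

```bash
python3 -m handwheel '[{"tx":0,"ty":0,"tz":-0.001,"ax":0,"ay":0,"az":0,"jaw":-1},{"tx":0,"ty":0,"tz":-0.001,"ax":0,"ay":0,"az":0,"jaw":-1},{"tx":0,"ty":0,"tz":-0.001,"ax":0,"ay":0,"az":0,"jaw":-1},{"tx":0,"ty":0,"tz":0,"ax":0,"ay":0,"az":0,"jaw":-1},{"tx":0,"ty":0,"tz":0,"ax":0,"ay":0,"az":0,"jaw":-1},{"tx":0,"ty":0,"tz":0,"ax":0,"ay":0,"az":0,"jaw":-1},{"tx":0,"ty":0,"tz":0,"ax":0,"ay":0,"az":0,"jaw":-1},{"tx":0,"ty":0,"tz":0,"ax":0,"ay":0,"az":0,"jaw":-1},{"tx":0,"ty":0,"tz":0,"ax":0,"ay":0,"az":0,"jaw":-1},{"tx":0,"ty":0,"tz":0,"ax":0,"ay":0,"az":0,"jaw":-1}]' 60
python3 -c "
from h import *
go([.5635,.152,.1145],94)"
```

```text
time: 18.3
ee_pos: [0.563, 0.1522, 0.1213]
tcp_rot: [-180.0, 0.0, 33.0]
wrist_force: [-0.9, 1.2, -4.7]
opening: 0.047
grasp_force: 62.1
t 18.3 pos [0.563  0.1522 0.1213] rot [-1.8e+02  1.0e-02  3.3e+01] q6 162.1 | shift [0.0003 0.0004 0.0068] turn [ -0.   0. -61.] F [-0.9  1.2 -4.7] T [ 0.3   0.07 -0.03] open 0.047 grip 62.1
```

Free: it rises with only the cap's weight on the wrist. Lift.

```bash
python3 -m handwheel '[{"tx":0,"ty":0,"tz":-0.004,"ax":0,"ay":0,"az":0,"jaw":-1},{"tx":0,"ty":0,"tz":-0.01,"ax":0,"ay":0,"az":0,"jaw":-1},{"tx":0,"ty":0,"tz":-0.016,"ax":0,"ay":0,"az":0,"jaw":-1},{"tx":0,"ty":0,"tz":-0.02,"ax":0,"ay":0,"az":0,"jaw":-1},{"tx":0,"ty":0,"tz":-0.02,"ax":0,"ay":0,"az":0,"jaw":-1},{"tx":0,"ty":0,"tz":-0.016,"ax":0,"ay":0,"az":0,"jaw":-1},{"tx":0,"ty":0,"tz":-0.008,"ax":0,"ay":0,"az":0,"jaw":-1},{"tx":0,"ty":0,"tz":0,"ax":0,"ay":0,"az":0,"jaw":-1},{"tx":0,"ty":0,"tz":0,"ax":0,"ay":0,"az":0,"jaw":-1},{"tx":0,"ty":0,"tz":0,"ax":0,"ay":0,"az":0,"jaw":-1}]' 60
python3 - <<'E'
from h import *
go([.5635,.152,.2],94)
a=cam("top"); b=cam("scene")
try: frames("top",[(305,165,355,250)],[.024],a)
except Exception as e: print(e)
cv2.imwrite("pics/end.png",cv2.resize(b[0][110:290,180:480],(800,480),interpolation=cv2.INTER_CUBIC))
E
```

```text
time: 19.55
ee_pos: [0.5628, 0.1521, 0.2146]
tcp_rot: [-180.0, 0.1, 33.0]
wrist_force: [-0.1, 0.3, -4.1]
opening: 0.0467
grasp_force: 62.2
t 19.55 pos [0.5628 0.1521 0.2146] rot [-1.7998e+02  7.0000e-02  3.3000e+01] q6 162.1 | shift [0.0006 0.0005 0.0146] turn [-6.0e-02  5.0e-02 -6.1e+01] F [-0.1  0.3 -4.1] T [ 0.02 -0.07  0.  ] open 0.0467 grip 62.2
top disc [ 0.6425 -0.1313  0.024 ] px [332.61837769 188.67042542] [29.11465073 30.86214638] eye [ 0.5244 -0.101   0.024 ] [322.37521362 230.7802124 ] [21.02242279 21.66179276] L 0.1219 yaw -14.38 mid [ 0.5759 -0.1142  0.024 ]
```

View pics/end.png

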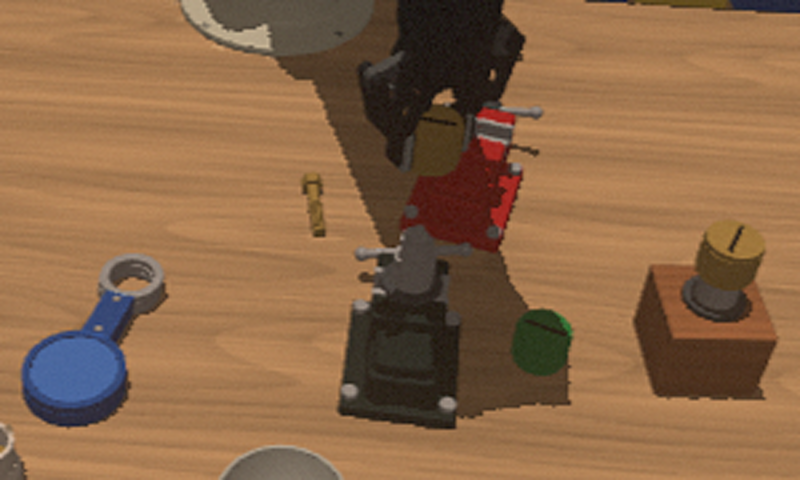

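Picture: the cap is in the gripper at crop (438,140), well above the bare spindle (415,265). The pile at (75,370) is square and the spare cap (730,250) is untouched. Cap centre is about 0.23 m, so the rim is about 8 cm clear. Hand in.

```bash
python3 -c "
from workcell import workorder
print(workorder.job_done())"
```

```text
the job is handed in; nothing more can be done
None
```

The job is handed in (no verdict came back): the loose frame lies released on the pile, eye within about 1.5 mm of the pile's in the top view, and the vise spindle's cap is held still about 8 cm above it; clockwise loosened it at the first try (left-hand thread), so I never turned it the other way.

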